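Set the board guide three clicks wide and run the panel home

ROBOT

A 6-joint arm with a two-finger parallel gripper is mounted at the origin on a cart in front of the work surface, level with it; the furniture and walls round the work are solid. World frame = base frame: x ahead of the robot, y to its left, z up, the work surface at z = 0. Lengths are in m, angles in rad, forces in N, time in s.
With the tool pointing down it reaches from about 0.3 to 0.775 m from the base axis. Payload 14.6 kg.
Tool frame: the origin (TCP) lies between the finger pads; the fingertips stand 8 mm ahead of it and the grasp point (between the pads) lies 11 mm behind it (manip.tip_extent is the distance from the TCP to the fingertips, in m); z points along the fingers, y is the direction in which the jaws open and shut (so a half turn about z gives the same grasp; the last joint's range is limited). The gripper opens to 85 mm and grips with 20 to 120 N. Pads are 22 mm wide; open, the fingers measure 114 mm over their backs; the gripper's body (76 mm by 85 mm) begins 54 mm behind the grasp point. The pads swing forward as they close: fully open they stand 13 mm farther back than shut.
Start: joints at [1.112, 0.3, 1.521, -0, 1.321, -0.067], TCP at [0.21, 0.508, 0.239] pointing down, gripper open.
Joint ranges: [-3.03, 3.03], [-0.79, 2.21], [0.23, 2.52], [-1.04, 4.18], [0, 3.07], [-2.55, 2.55]. Speed limits (rad/s): [2.22, 2.22, 2.57, 3.14, 3.14, 3.14].

INTERFACE

Orientations are given as [roll, pitch, yaw] about the fixed x, y, z axes, in that order (R = Rz(yaw) Ry(pitch) Rx(roll)).
In Python, from station import manip gives the robot as it stands.
- The arm moves only by the tool play_rows, never from a script. Its argument "deltas" is a list of rows, each a list of 5 numbers: the shift along the world's x, y, z in cm, then the turn about the world's z in degrees, then the gripper's target within -1 to 1 (fully open at 1, half-way at 0, shut at -1). A call has 1 to 12 rows; each row shifts and turns the pose as measured when the row begins; what a row does not reach is not made up. A row lasts 1/10 s, in which the tool goes at most 50 mm and 8.59 degrees, less where a joint would pass 70% of its speed; a pose out of reach is approached as far as the arm can. A call is refused whole if a number of a shift passes 5 or a number of a turn 8.59, either way. A call with a gripper value outside its range is refused whole. The fingers move at their own pace and stop on an object; "newtons" is the grip in N (left out, the last holds). Time passes only in rows, so rows that do not move let the fingers close. It gives the time, the measured TCP pose, the force and the opening at its end, in the units of the state.
- manip.read_state(): the state, without advancing time (a new reading comes with each control period).
- manip.grab_frame(name): name is "scene" or "top"; returns the picture (480x640x3 uint8, blue, green, red); there is no depth.
- manip.calibration(name): a dict with "fovy" (degrees; the focal length in pixels is half the picture's height over the tangent of half this angle, whatever the lens; pixels are square), "cx", "cy" (the principal point, pixels), "rvec" (rotation vector, rad) and "tvec" (3), from world to camera coordinates, as OpenCV has them. Camera axes: x right, y down, z forward; pixel columns grow to the right and rows downward; lengths in m; the calibration is good to about 2 mm. A picture is of the moment at which its call begins. calibration takes no time and is no camera call.
- manip.job_done(): hands the job in, once; it reports no verdict.
Trained networks look in the newest picture that a camera, given by its name, has taken for a name from the list of things; names that differ only in an ending like _2 or _b are one class to them, and where a whole thing is asked for, a point or a joint stands for the part that bears it (a point fixed in the world has none). Each returns a list of dicts, best first, with "confidence" (0 to 1); they miss things now and then, are a little off and sometimes report something else, mostly with a low value. They report only what shows in the picture. A call takes as long as a camera call.
- manip.boxes_of(camera, target): "at" ([column, row] in pixels, amid what is visible of it).
- manip.masks_of(camera, target): "region" (480x640 bool, what is visible of it) and "at" ([column, row] in pixels, amid what is visible of it).
- manip.tip_of(camera, target): "at" ([column, row] in pixels: a listed point, or the origin of a listed thing).
The state is a dict: "t": time; "joint_pos": joint angles; "joint_velocities": joint speeds; "effort": joint torques, N m; "tool_pos": TCP position; "ee_rot": TCP orientation; "contact_force": force on the tool from outside, world axes, zero at the start; "torque": the same for the moment, N m; "width": finger opening in m.
Only numpy, scipy, OpenCV 4.12 (cv2) and the standard library are available. Lean on these libraries where they do the work, as an engineer would, in place of code of your own. Each camera call takes 0.05 s, during which the arm holds its last target.

TASK

Set the board guide to the circuit-board panel lying in it: turn the black click knob clockwise until the moving rail comes to a stop against the panel, pressing it lightly, then turn the knob back exactly three clicks so that the panel has its running clearance. Then gently slide the panel along the rails, without lifting it out, until it is fully home against the end stop, and leave the things lying around where they are.

Things in the scene. Friction and masses are not known exactly. Their poses are not given: they have to be found in the camera images.
- guide: low aluminium and black board guide with two rails, fixed to the bench; base plate 220 (x) by 202 mm (y from -140 to +62), top 10 mm up. Origin: on the bench under mid-lane; x along the rails to the end stop, y left, z up. Rails reach from x = -97 to +97 mm; left one fixed, right one moving; each has a black ledge 7 mm wide (top z = 30 mm) that carries the panel and a wall up to z = 38 mm.
- lane_mouth (a point): point at the open near end of the lane: guide x = -97, y = 0, z = 30 mm (ledge top). Nothing stands in front of it. Between the ledges (66 mm or more) the lane is open below, down to cross rods and a screw whose tops are 22 mm over the bench.
- stop_face (a point): middle of the end stop's near face, guide x = +97, y = 0, z = 30 mm. The stop is a rigid block 40 mm wide, its top 37 mm over the bench.
- fixed_face (a point): point on the wall face of the fixed left rail, mid-length, guide y = +40, z = 30 mm; axes as the guide's.
- rail: the moving right-hand rail, shifted along the guide's y by the knob alone; it stays where the knob leaves it, at the start 2 to 4 clicks short of the panel. Origin: in the plane of its wall face (which meets the panel's right edge), mid-length, at bench height; axes as the guide's.
- knob_grip (a point): point on the vertical axis of the round black knurled click knob, at the height to grip it, 69 mm over the bench (guide x = -35, y = -108 mm). Knob: 40 mm in diameter, from z = 50 to 76 mm, red line on top, no scale. The point is fixed on the guide and does not turn with the knob. Clockwise from above closes the moving rail.
- gearbox_top (a point): on the knob's axis, 43 mm over the bench: top of the black 56 x 52 mm gearbox (a collar reaches 47 mm). In it the knob clicks 24 times a turn: 15 degrees and 1.0 mm of rail a click. The click spring resists with up to about 0.06 N m, then helps; a released knob settles in the nearest notch. Against the panel the torque climbs on and on instead, by 1 to 2 N m per rad, from about a notch onwards; 0.1 N m presses it with some 20 N.
- panel: green circuit-board panel with eight small boards, 100 mm (x) by nominally 80 mm (y; cut to within 1 mm, so only feel tells where the rail stops), 2.4 mm thick, parts on it to about 7 mm high, loose, about 0.1 kg, lying flat on the ledges near the open end. Origin: centre of its underside; x along the rails. Home against the end stop its origin lies at guide x = +47 mm.
- tweezers_b: bright steel tweezers, 118 mm long, lying on the bench; not part of the job
- cutters: red-handled side cutters, 120 mm long, lying on the bench; not part of the job
- loupe: black eye loupe, 33 mm across, 30 mm tall, standing on the bench; not part of the job
- meter_probe: red test probe, 106 mm long, lying on the bench; not part of the job
- esd_brush: black brush, 136 mm long, lying on the bench; not part of the job
- solder_spool: white spool of solder, 56 mm across, 36 mm tall, standing right of the guide; not part of the job
- relay: small blue relay block, 13 x 29 x 26 mm, standing among the tools; not part of the job

How it is judged:
By the outcome, as a careful person would: the job done as asked, in the order asked, and still so for the second after the job is handed in, with the robot touching nothing.
It also fails if it takes over 70 s, if anything falls off the work surface, if the arm or the gripper's body presses on something with over 40 N, if the wrist force passes 120 N, or if a joint passes its speed limit or range.

## Working session

There is one attempt and no reset: what is moved stays moved. The work goes in short steps, Python scripts to look and compute and a tool call to move; the robot and the scene stay as the last step left them, time stands still between calls to the robot, and variables do not carry over. Pictures are saved under pics/ and viewed, and the job is handed in when it is done.

Besides the shell and the picture viewer there is one more tool, called as a command line: name --pt "numbers of a row" for each row, then --argument value for the rest. play_rows: Moves the arm, as the interface text tells. Its arguments: {"type":"object","properties":{"deltas":{"type":"array"},"newtons":{"type":"number"}},"required":["deltas"]}

```bash
ls; mkdir -p pics; python3 - <<'E'
from station import manip
import cv2,numpy as np
for c in ("scene","top"):
    im=manip.grab_frame(c); cv2.imwrite(f"pics/{c}0.png",im)
    k=manip.calibration(c); print(c,k)
    for n in ("knob_grip","guide","fixed_face","stop_face","lane_mouth","panel","rail","gearbox_top"):
        r=manip.tip_of(c,n); print(n,[(np.round(d["at"],1),round(d["confidence"],2)) for d in r[:2]])
s=manip.read_state(); print(s)
E
```

```text
pics
scene {'fovy': 45.51865941637867, 'cx': 325.41252352871436, 'cy': 246.82876747901096, 'rvec': array([ 1.9484336 , -0.5624579 ,  0.39628095]), 'tvec': array([-0.59638717,  0.08038633,  0.9831125 ])}
knob_grip []
guide [(array([274.3, 238.6]), 0.91)]
fixed_face [(array([260.5, 224.5]), 0.73), (array([451.1, 341.1]), 0.54)]
stop_face [(array([314. , 221.6]), 0.9)]
lane_mouth [(array([233.2, 241.7]), 0.76)]
panel [(array([258.5, 235.5]), 0.91)]
rail [(array([289.4, 245. ]), 0.73), (array([284.1, 252.2]), 0.68)]
gearbox_top [(array([291., 242.]), 0.56)]
top {'fovy': 51.25239155755563, 'cx': 314.34078388810633, 'cy': 239.11400643978234, 'rvec': array([ 2.13551732, -2.14131961,  0.19993046]), 'tvec': array([-0.24166324,  0.56879116,  1.05011204])}
knob_grip [(array([285.1, 261.1]), 0.74), (array([255.2, 253.1]), 0.61)]
guide [(array([229.8, 210.2]), 0.73), (array([239.4, 253.2]), 0.61)]
fixed_face [(array([214. , 256.3]), 0.66)]
stop_face [(array([230.3, 212.4]), 0.75)]
lane_mouth [(array([232.3, 295.2]), 0.58), (array([216.6, 257.1]), 0.42)]
panel [(array([233.8, 272.5]), 0.92)]
rail [(array([255.1, 253.9]), 0.57), (array([238.1, 251.9]), 0.19)]
gearbox_top [(array([283.9, 262.2]), 0.9), (array([284.2, 262.8]), 0.16)]
{'t': 0.9, 'joint_pos': array([ 1.11241069e+00,  2.99891294e-01,  1.52098418e+00,  2.68810326e-06,
        1.32070718e+00, -6.65596387e-02]), 'joint_velocities': array([ 0.00072862,  0.00016879,  0.0007851 , -0.00049567, -0.00097525,
       -0.00083868]), 'effort': array([ 3.37947073e-03, -5.43365443e+01, -3.61971653e+01, -7.63011201e-06,
        7.38252165e-04, -9.92212733e-06]), 'tool_pos': array([0.21001146, 0.50832019, 0.23929206]), 'ee_rot': array([ 3.14158250e+00, -1.93344451e-06,  2.74976599e+00]), 'contact_force': array([-0.34718248,  0.44605938,  1.08329575]), 'torque': array([-0.04113903,  0.01103378,  0.02137121]), 'width': 0.08515467687433606}
```

View pics/scene0.png

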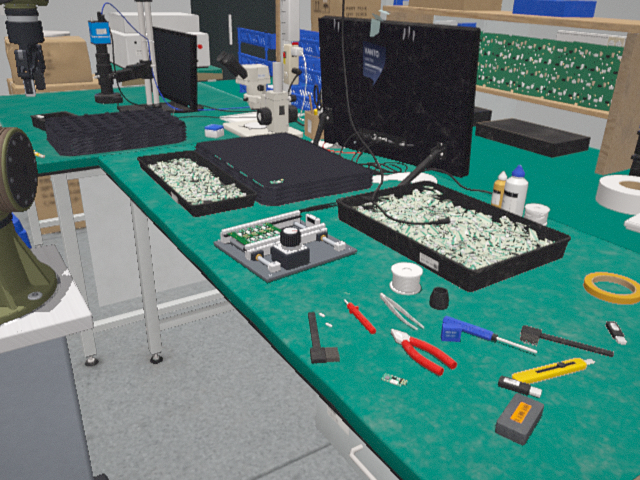

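View pics/top0.png

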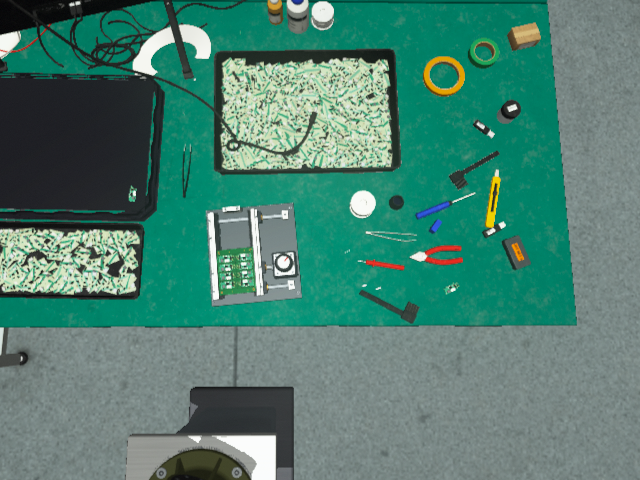

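```bash
cat > h.py <<'E'
import cv2,numpy as np
from station import manip
def cal(c):
    k=manip.calibration(c); f=240/np.tan(np.radians(k["fovy"])/2)
    K=np.array([[f,0,k["cx"]],[0,f,k["cy"]],[0,0,1]]); return K,np.array(k["rvec"],float),np.array(k["tvec"],float)
def ray(c,uv,z):
    K,r,t=cal(c); R=cv2.Rodrigues(r)[0]; o=-R.T@t; d=R.T@np.linalg.inv(K)@np.array([uv[0],uv[1],1.]); return o+d*(z-o[2])/d[2]
def proj(c,P):
    K,r,t=cal(c); return cv2.projectPoints(np.array(P,float).reshape(-1,1,3),r,t,K,None)[0].reshape(-1,2)
E
python3 - <<'E'
from h import *
T={"knob":((285,261),.069),"gear":((284,262.2),.043),"ff":((214,256.3),.03),"stop":((230.3,212.4),.03),"mouth":((232.3,295.2),.03),"panel":((233.8,272.5),.03)}
for n,(uv,z) in T.items(): print("top",n,ray("top",uv,z).round(4))
T={"stop":((314,221.6),.03),"mouth":((233.2,241.7),.03),"ff":((260.5,224.5),.03),"panel":((258.5,235.5),.03),"guide":((274.3,238.6),0)}
for n,(uv,z) in T.items(): print("scene",n,ray("scene",uv,z).round(4))
a=cv2.imread("pics/top0.png"); cv2.imwrite("pics/top0z.png",cv2.resize(a[180:330,160:340],(720,600),interpolation=cv2.INTER_CUBIC))
a=cv2.imread("pics/scene0.png"); cv2.imwrite("pics/scene0z.png",cv2.resize(a[180:310,200:360],(738,600),interpolation=cv2.INTER_CUBIC))
E
```

```text
top knob [ 0.5174 -0.1798  0.069 ]
top gear [ 0.5181 -0.1765  0.043 ]
top ff [ 0.5333 -0.0203  0.03  ]
top stop [ 0.6332 -0.054   0.03  ]
top mouth [ 0.4471 -0.063   0.03  ]
top panel [ 0.4971 -0.0651  0.03  ]
scene stop [ 0.6364 -0.0704  0.03  ]
scene mouth [ 0.4412 -0.08    0.03  ]
scene ff [ 0.5285 -0.0282  0.03  ]
scene panel [ 0.4984 -0.0776  0.03  ]
scene guide [ 0.5506 -0.0481  0.    ]
```

The scene picture shows the guide at about (285,240). The top picture shows it at about (252,255), with the knob near (285,262) and the panel near (234,272). The robot is at the bottom of the frame. I'll zoom in next to refine these.

View pics/top0z.png

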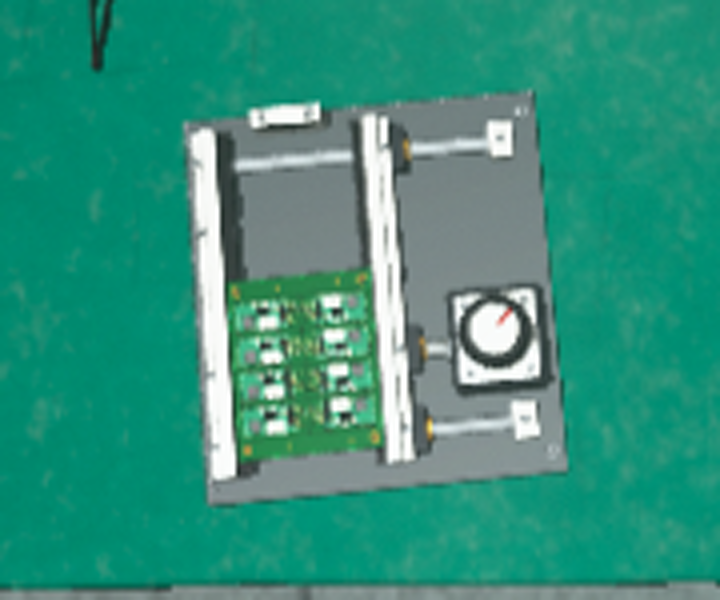

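View pics/scene0z.png

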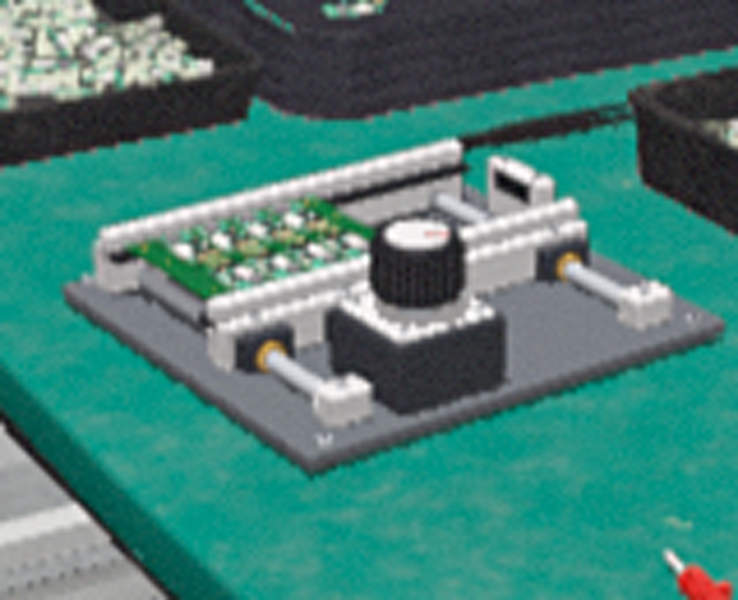

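```bash
python3 - <<'E'
from h import *
from scipy.optimize import least_squares
# guide pts
C=[[.11,.062,.01],[.11,-.14,.01],[-.11,-.14,.01],[-.11,.062,.01],[-.035,-.108,.076]]
top=np.array([[186,122],[533,92],[567,470],[209,506],[495,329]])/4+[160,180]
sc=np.array([[66,286],[313,465],[724,326],[418,233]])/4.6125+[200,180]
Cs=[C[3],C[2],C[1],C[4]]
def W(p,P):
    c,s=np.cos(p[2]),np.sin(p[2]); P=np.array(P); return np.c_[p[0]+c*P[:,0]-s*P[:,1],p[1]+s*P[:,0]+c*P[:,1],P[:,2]]
def f(p,w=(1,1)): return np.r_[w[0]*(proj("top",W(p,C))-top).ravel(),w[1]*(proj("scene",W(p,Cs))-sc).ravel()]
for w in ((1,1),(1,0),(0,1)):
    r=least_squares(f,[.54,-.06,0],args=(w,)); print(w,r.x.round(4),np.degrees(r.x[2]).round(2)); print(f(r.x).reshape(-1,2).round(1).tolist()); print("knob",W(r.x,[[-.035,-.108,.069]]).round(4))
E
```

```text
(1, 1) [ 0.5391 -0.0682  0.0938] 5.38
[[-0.0, -0.2], [0.8, -0.8], [1.2, -0.0], [0.3, -0.2], [0.7, -0.3], [-1.5, -0.8], [-1.1, -2.0], [0.5, -1.6], [-0.3, -0.1]]
knob [[ 0.5144 -0.179   0.069 ]]
(1, 0) [ 0.5386 -0.0669  0.0916] 5.25
[[-0.5, -0.1], [0.3, -0.4], [0.5, 0.4], [-0.4, 0.0], [0.1, 0.1], [-2.0, -1.0], [-1.9, -2.2], [-0.1, -1.7], [-1.0, -0.3]]
knob [[ 0.5136 -0.1776  0.069 ]]
(0, 1) [ 0.5381 -0.0727  0.0921] 5.28
[[2.0, 0.2], [2.9, -0.2], [3.2, 0.6], [2.2, 0.2], [2.8, 0.3], [-1.1, 0.1], [-0.6, -0.8], [1.4, -0.6], [0.3, 0.8]]
knob [[ 0.5132 -0.1835  0.069 ]]
```

play_rows --pt "1.9 -4.3 0 0 1" --pt "1.9 -4.3 0 0 1" --pt "1.9 -4.3 0 0 1" --pt "1.9 -4.3 0 0 1" --pt "1.9 -4.3 0 0 1" --pt "1.9 -4.3 0 0 1" --pt "1.9 -4.3 0 0 1" --pt "1.9 -4.3 0 0 1" --pt "1.9 -4.3 0 0 1" --pt "1.9 -4.3 0 0 1" --pt "1.9 -4.3 0 0 1" --pt "1.9 -4.3 0 0 1"

```text
t: 2.1
tool_pos: [0.44, -0.0252, 0.2403]
ee_rot: [3.138, 0.005, 2.758]
contact_force: [0.9, 1.6, 0.2]
width: 0.0853
```

play_rows --pt "1.9 -3.9 0 0 1" --pt "1.9 -3.9 0 0 1" --pt "1.5 -3.6 -2 0 1" --pt "1 -2 -3 0 1" --pt "0.3 -0.5 -3 0 1" --pt "0 0 -1 0 1" --pt "0 0 0 0 1"

```text
t: 2.8
tool_pos: [0.5087, -0.1767, 0.1482]
ee_rot: [3.138, 0.009, 2.751]
contact_force: [-0.4, -1.0, 0.7]
width: 0.0859
```

```bash
python3 - <<'E'
from h import *
s=manip.read_state(); print(s["t"],s["tool_pos"].round(4),s["ee_rot"].round(4),s["joint_pos"].round(3),manip.tip_extent)
a=manip.grab_frame("scene"); cv2.imwrite("pics/scene1z.png",cv2.resize(a[140:320,180:400],(733,600),interpolation=cv2.INTER_CUBIC))
a=manip.grab_frame("top"); cv2.imwrite("pics/top1z.png",cv2.resize(a[180:330,160:340],(720,600),interpolation=cv2.INTER_CUBIC))
p=s["tool_pos"]
print(proj("scene",[p]),proj("scene",[[.514,-.179,.076]]), proj("top",[p]))
E
```

```text
2.8 [ 0.5087 -0.1767  0.1482] [3.1382 0.0092 2.751 ] [-0.404  0.363  1.661  0.004  1.108 -1.586] 0.008
[[287.04304712 194.21095326]] [[290.12803855 230.40713481]] [[281.67373628 260.24316388]]
```

View pics/scene1z.png

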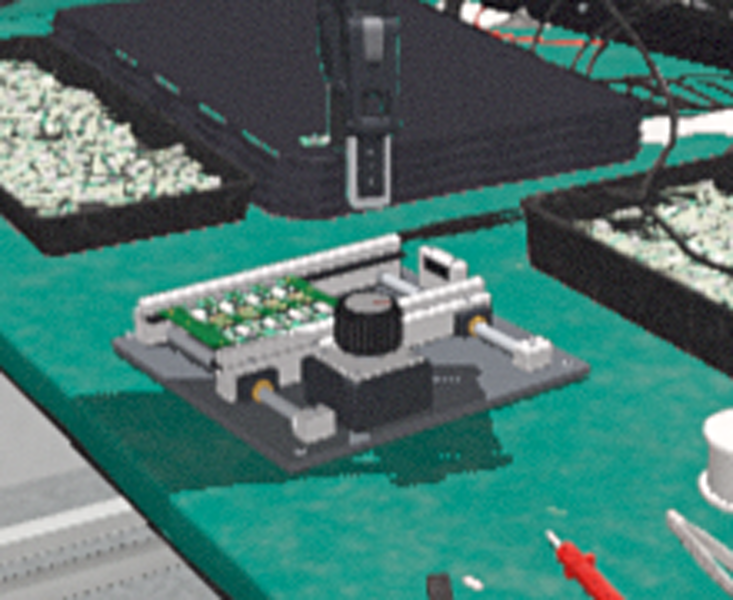

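View pics/top1z.png

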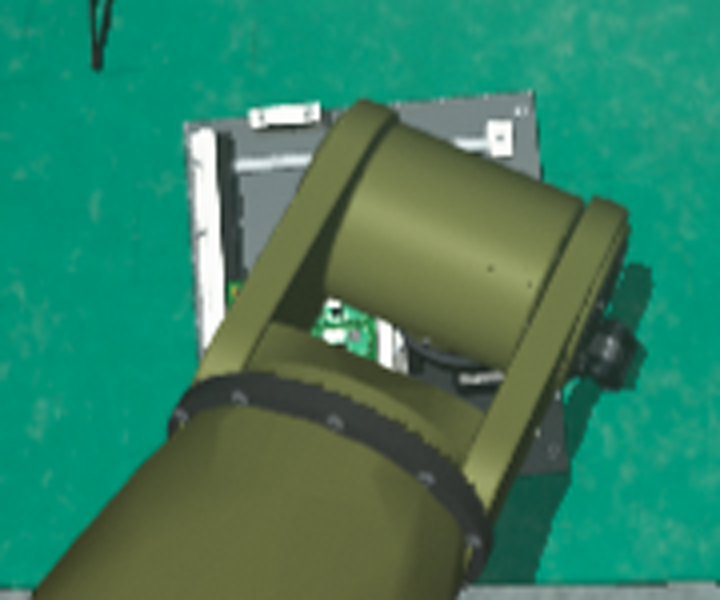

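The near finger's tip shows at about (291,201) in the scene picture, hanging directly above the knob at (290,232). It lines up, so I'll go down.

play_rows --pt "0.3 -0.1 -2 0 1" --pt "0.2 -0.1 -2 0 1" --pt "0 0 -2 0 1" --pt "0 0 -1.5 0 1" --pt "0 0 -0.8 0 1" --pt "0 0 0 0 1"

```text
t: 3.5
tool_pos: [0.519, -0.1767, 0.0757]
ee_rot: [3.138, 0.029, 2.757]
contact_force: [0.2, -0.0, 0.3]
width: 0.0851
```

```bash
python3 - <<'E'
from h import *
a=manip.grab_frame("scene"); cv2.imwrite("pics/scene2z.png",cv2.resize(a[170:290,220:360],(700,600),interpolation=cv2.INTER_CUBIC))
s=manip.read_state(); print(s["t"],s["tool_pos"].round(4),s["ee_rot"].round(4),s["contact_force"],s["torque"])
E
```

```text
3.55 [ 0.5192 -0.1768  0.0764] [3.1382 0.0299 2.7567] [-0.05871169  0.54084634 -0.29406315] [-0.00643987  0.01698626  0.03356409]
```

View pics/scene2z.png

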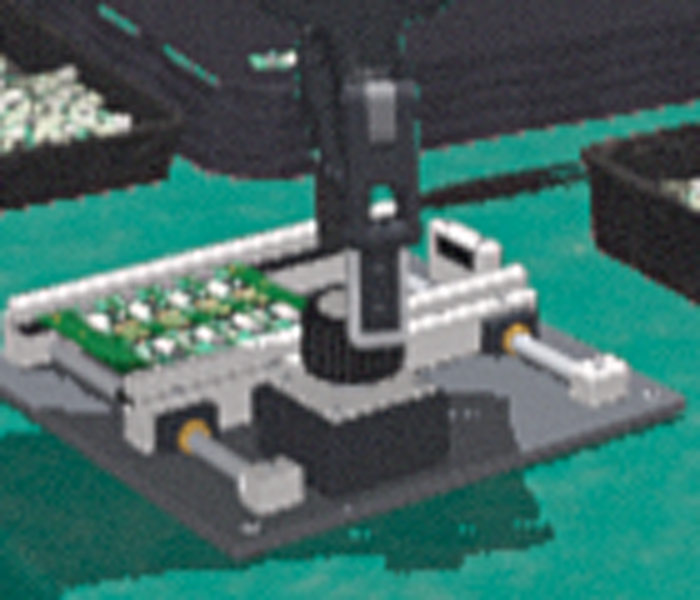

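play_rows --pt "-0.5 -0.2 -0.5 0 1" --pt "0 0 -0.5 0 1" --pt "0 0 -0.4 0 1" --pt "0 0 0 0 1"

```text
t: 3.95
tool_pos: [0.5149, -0.1793, 0.0642]
ee_rot: [3.138, 0.034, 2.757]
contact_force: [-0.5, 0.0, -0.2]
width: 0.0854
```

```bash
python3 - <<'E'
from h import *
a=manip.grab_frame("scene"); cv2.imwrite("pics/scene3z.png",cv2.resize(a[170:290,220:360],(700,600),interpolation=cv2.INTER_CUBIC))
s=manip.read_state(); print(s["t"],s["tool_pos"].round(4),s["ee_rot"].round(4),s["contact_force"],s["torque"])
E
```

```text
4.0 [ 0.515  -0.1794  0.0645] [3.1383 0.0346 2.757 ] [ 0.08286441 -0.020413   -0.69118446] [-0.01276041 -0.0083716  -0.01048072]
```

View pics/scene3z.png

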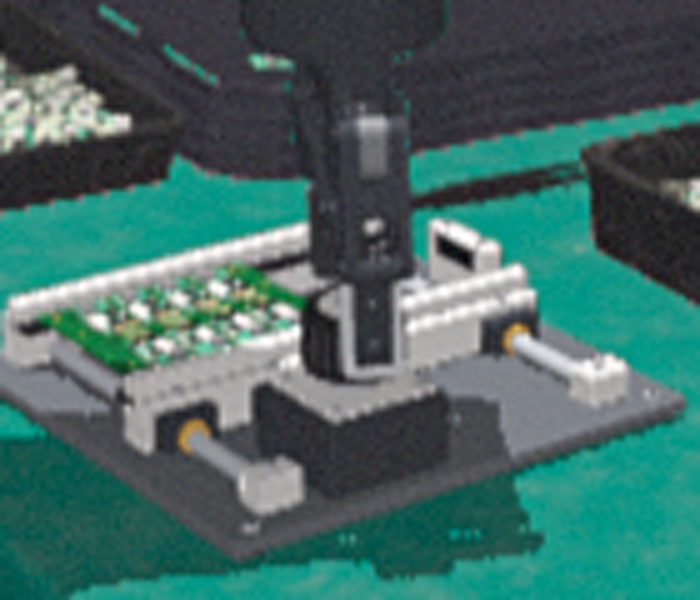

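```bash
python3 - <<'E'
from h import *
p=np.array([.515,-.1794,.0645]);d=np.array([-.375,-.927,0])
for q in (p,p+.0425*d,p+.055*d,p-.0425*d,[.5144,-.179,.063]): print(((proj("scene",[q])[0]-[220,170])*5).round(0))
K,r,t=cal("scene");print(-cv2.Rodrigues(r)[0].T@t)
E
```

```text
[353. 330.]
[370. 377.]
[375. 391.]
[338. 286.]
[352. 333.]
[ 0.01797393 -1.03681511  0.5033301 ]
```

play_rows --pt "0 0 -0.4 0 1" --pt "0 0 0 0 0.2" --pt "0 0 0 0 0.1" --pt "0 0 0 0 0.0" --pt "0 0 0 0 -0.3" --pt "0 0 0 0 -0.3" --pt "0 0 0 0 -0.3" --newtons 25

```text
t: 4.7
tool_pos: [0.5166, -0.1769, 0.0613]
ee_rot: [3.135, 0.036, 2.758]
contact_force: [-0.9, -4.1, -2.4]
width: 0.039
```

```bash
python3 - <<'E'
from h import *
s=manip.read_state(); print(s["t"],s["tool_pos"].round(4),s["ee_rot"].round(4),s["contact_force"],s["torque"],s["width"])
E
```

```text
4.7 [ 0.5166 -0.1769  0.0613] [3.135  0.0361 2.7581] [-0.86901727 -4.1020894  -2.40610322] [-9.42623059e-01  3.05470637e-01 -9.22359928e-04] 0.03898970285080647
```

play_rows --pt "0 0 0 -5 -0.3"

```text
t: 4.8
tool_pos: [0.5165, -0.1771, 0.0613]
ee_rot: [3.135, 0.036, 2.67]
contact_force: [0.2, -0.3, -1.0]
width: 0.0393
```

```bash
cat > st.py <<'E'
from h import *
s=manip.read_state(); print(s["t"],s["tool_pos"].round(4),np.degrees(s["ee_rot"]).round(2),"F",s["contact_force"].round(2),"M",s["torque"].round(3),s["width"].round(4))
E
python3 st.py
```

```text
Traceback (most recent call last):
  File "st.py", line 2, in <module>
    s=manip.read_state(); print(s["t"],s["tool_pos"].round(4),np.degrees(s["ee_rot"]).round(2),"F",s["contact_force"].round(2),"M",s["torque"].round(3),s["width"].round(4))
                                                                                                                                                        ^^^^^^^^^^^^^^^^
AttributeError: 'float' object has no attribute 'round'
```

play_rows --pt "0 0 0 -5 -0.3"

```text
t: 4.9
tool_pos: [0.5164, -0.1772, 0.0613]
ee_rot: [3.135, 0.036, 2.58]
contact_force: [-0.1, 1.1, -0.3]
width: 0.039
```

```bash
python3 st.py
```

```text
Traceback (most recent call last):
  File "st.py", line 2, in <module>
    s=manip.read_state(); print(s["t"],s["tool_pos"].round(4),np.degrees(s["ee_rot"]).round(2),"F",s["contact_force"].round(2),"M",s["torque"].round(3),s["width"].round(4))
                                                                                                                                                        ^^^^^^^^^^^^^^^^
AttributeError: 'float' object has no attribute 'round'
```

play_rows --pt "0 0 0 -5 -0.3"

```text
t: 5.0
tool_pos: [0.5164, -0.1773, 0.0613]
ee_rot: [3.136, 0.036, 2.489]
contact_force: [0.7, -0.6, 0.6]
width: 0.0391
```

```bash
python3 st.py
```

```text
Traceback (most recent call last):
  File "st.py", line 2, in <module>
    s=manip.read_state(); print(s["t"],s["tool_pos"].round(4),np.degrees(s["ee_rot"]).round(2),"F",s["contact_force"].round(2),"M",s["torque"].round(3),s["width"].round(4))
                                                                                                                                                        ^^^^^^^^^^^^^^^^
AttributeError: 'float' object has no attribute 'round'
```

```bash
sed -i 's/s\["width"\].round(4)/round(s["width"],4)/' st.py; python3 st.py
```

```text
5.0 [ 0.5164 -0.1773  0.0613] [179.65   2.06 142.6 ] F [ 0.68 -0.63  0.58] M [-0.294  0.198  0.023] 0.0391
```

play_rows --pt "0 0 0 -4 -0.3"

```text
t: 5.1
tool_pos: [0.5163, -0.1774, 0.0613]
ee_rot: [3.136, 0.036, 2.415]
contact_force: [0.3, 1.1, -0.1]
width: 0.0392
```

```bash
python3 st.py
```

```text
5.1 [ 0.5163 -0.1774  0.0613] [179.66   2.05 138.38] F [ 0.31  1.14 -0.11] M [-0.126  0.202  0.043] 0.0392
```

play_rows --pt "0 0 0 -4 -0.3"

```text
t: 5.2
tool_pos: [0.5162, -0.1775, 0.0613]
ee_rot: [3.136, 0.036, 2.342]
contact_force: [0.8, 0.7, 0.5]
width: 0.0391
```

```bash
python3 st.py
```

```text
5.2 [ 0.5162 -0.1775  0.0613] [179.66   2.04 134.21] F [0.76 0.72 0.49] M [-0.103  0.254  0.021] 0.0391
```

play_rows --pt "0 0 0 -4 -0.3"

```text
t: 5.3
tool_pos: [0.5162, -0.1775, 0.0613]
ee_rot: [3.136, 0.035, 2.269]
contact_force: [0.4, 2.1, 0.3]
width: 0.0391
```

```bash
python3 st.py
```

```text
5.3 [ 0.5162 -0.1775  0.0613] [179.67   2.03 130.03] F [0.37 2.09 0.26] M [0.044 0.277 0.117] 0.0391
```

play_rows --pt "0 0 0 -3 -0.3"

```text
t: 5.4
tool_pos: [0.5161, -0.1776, 0.0613]
ee_rot: [3.136, 0.035, 2.214]
contact_force: [1.3, 0.9, 0.1]
width: 0.0391
```

```bash
python3 st.py
```

```text
5.4 [ 0.5161 -0.1776  0.0613] [179.68   2.02 126.86] F [1.25 0.92 0.14] M [-0.085  0.219  0.082] 0.0391
```

play_rows --pt "0 0 0 0 -0.3"

```text
t: 5.5
tool_pos: [0.5161, -0.1776, 0.0613]
ee_rot: [3.136, 0.035, 2.213]
contact_force: [1.0, 0.4, 0.3]
width: 0.0392
```

```bash
python3 st.py
```

```text
5.5 [ 0.5161 -0.1776  0.0613] [179.68   2.02 126.8 ] F [0.96 0.44 0.26] M [0.008 0.147 0.069] 0.0392
```

play_rows --pt "0 0 0 0 -0.3"

```text
t: 5.6
tool_pos: [0.5161, -0.1776, 0.0613]
ee_rot: [3.136, 0.035, 2.215]
contact_force: [0.9, 0.7, -0.5]
width: 0.0388
```

```bash
python3 st.py
```

```text
5.6 [ 0.5161 -0.1776  0.0613] [179.68   2.02 126.89] F [ 0.94  0.65 -0.5 ] M [0.014 0.154 0.093] 0.0388
```

play_rows --pt "0 0 0 -3 -0.3"

```text
t: 5.7
tool_pos: [0.516, -0.1776, 0.0613]
ee_rot: [3.136, 0.035, 2.164]
contact_force: [0.5, 0.4, -0.0]
width: 0.0392
```

```bash
python3 st.py
```

```text
5.7 [ 0.516  -0.1776  0.0613] [179.68   2.01 123.96] F [ 0.53  0.36 -0.02] M [-0.066  0.269  0.114] 0.0392
```

play_rows --pt "0 0 0 0 -0.3"

```text
t: 5.8
tool_pos: [0.516, -0.1776, 0.0613]
ee_rot: [3.136, 0.035, 2.164]
contact_force: [0.5, 0.6, 0.2]
width: 0.0389
```

```bash
python3 st.py
```

```text
5.8 [ 0.516  -0.1776  0.0613] [179.69   2.   123.99] F [0.53 0.62 0.16] M [-0.012  0.181  0.12 ] 0.0389
```

play_rows --pt "0 0 0 -2 -0.3"

```text
t: 5.9
tool_pos: [0.516, -0.1776, 0.0613]
ee_rot: [3.136, 0.035, 2.131]
contact_force: [0.6, 0.5, 0.6]
width: 0.0391
```

```bash
python3 st.py
```

```text
5.9 [ 0.516  -0.1776  0.0613] [179.69   2.   122.12] F [0.55 0.48 0.56] M [0.02  0.274 0.171] 0.0391
```

play_rows --pt "0 0 0 0 -0.3"

```text
t: 6.0
tool_pos: [0.516, -0.1776, 0.0613]
ee_rot: [3.136, 0.035, 2.133]
contact_force: [0.6, 0.4, -0.7]
width: 0.0393
```

```bash
python3 st.py
```

```text
6.0 [ 0.516  -0.1776  0.0613] [179.69   2.   122.22] F [ 0.63  0.37 -0.67] M [-0.009  0.148  0.161] 0.0393
```

Torque has climbed to 0.165 N·m at 36°, past where the click spring would ease off, and well above its 0.06 N·m. So the rail is on the panel at notch 2. Now three clicks back, to a yaw of about 173°.

play_rows --pt "0 0 0 5 -0.3" --pt "0 0 0 5 -0.3" --pt "0 0 0 5 -0.3" --pt "0 0 0 5 -0.3" --pt "0 0 0 5 -0.3" --pt "0 0 0 5 -0.3"

```text
t: 6.6
tool_pos: [0.5165, -0.1772, 0.0613]
ee_rot: [3.135, 0.036, 2.691]
contact_force: [1.6, 1.6, -0.1]
width: 0.0391
```

```bash
python3 st.py
```

```text
6.6 [ 0.5165 -0.1772  0.0613] [179.61   2.05 154.2 ] F [ 1.61  1.64 -0.12] M [-0.007  0.057 -0.024] 0.0391
```

play_rows --pt "0 0 0 4 -0.3" --pt "0 0 0 4 -0.3"

```text
t: 6.8
tool_pos: [0.5166, -0.177, 0.0613]
ee_rot: [3.134, 0.036, 2.843]
contact_force: [0.5, 1.6, -0.8]
width: 0.0392
```

```bash
python3 st.py
```

```text
6.8 [ 0.5166 -0.177   0.0613] [179.59   2.07 162.89] F [ 0.5   1.58 -0.78] M [-0.17   0.081 -0.129] 0.0392
```

play_rows --pt "0 0 0 4 -0.3" --pt "0 0 0 4 -0.3"

```text
t: 7.0
tool_pos: [0.5167, -0.1768, 0.0613]
ee_rot: [3.134, 0.036, 2.994]
contact_force: [0.6, 2.9, -0.2]
width: 0.0392
```

```bash
python3 st.py
```

```text
7.0 [ 0.5167 -0.1768  0.0613] [179.58   2.08 171.55] F [ 0.63  2.87 -0.21] M [-0.037  0.088  0.007] 0.0392
```

play_rows --pt "0 0 0 1.5 -0.3" --pt "0 0 0 0 -0.3"

```text
t: 7.2
tool_pos: [0.5167, -0.1767, 0.0612]
ee_rot: [3.134, 0.037, 3.029]
contact_force: [-0.7, 2.4, 0.7]
width: 0.0388
```

```bash
python3 st.py
```

```text
7.2 [ 0.5167 -0.1767  0.0612] [179.57   2.1  173.52] F [-0.74  2.36  0.69] M [-0.271  0.103  0.023] 0.0388
```

play_rows --pt "0 0 0 0 0.1" --pt "0 0 0 0 0.5" --pt "0 0 0 0 1" --pt "0 0 0 0 1" --pt "0 0 0 0 1"

```text
t: 7.7
tool_pos: [0.5168, -0.1771, 0.0614]
ee_rot: [3.134, 0.037, 3.028]
contact_force: [-0.2, 0.9, -0.2]
width: 0.0855
```

```bash
python3 st.py
```

```text
7.7 [ 0.5168 -0.1771  0.0614] [179.58   2.14 173.51] F [-0.19  0.87 -0.19] M [-0.044  0.004  0.031] 0.0855
```

play_rows --pt "0 0 3 0 1" --pt "0 0 4 0 1" --pt "0 0 4 0 1" --pt "-2 1.5 1 4 0" --pt "-3.5 2.5 0 4 -1" --pt "-3.5 2.5 0 4 -1" --pt "-3.5 2.5 0 0 -1" --pt "-1 0.6 0 0 -1" --pt "0 0 0 0 -1" --pt "0 0 0 0 -1"

```text
t: 8.7
tool_pos: [0.3762, -0.0782, 0.1858]
ee_rot: [3.136, 0.039, -3.038]
contact_force: [0.9, -0.3, -0.3]
width: 0.0001
```

```bash
python3 st.py; python3 - <<'E'
from h import *
a=manip.grab_frame("scene"); cv2.imwrite("pics/scene4z.png",cv2.resize(a[150:300,200:360],(640,600),interpolation=cv2.INTER_CUBIC))
a=manip.grab_frame("top"); cv2.imwrite("pics/top4z.png",cv2.resize(a[180:330,160:340],(720,600),interpolation=cv2.INTER_CUBIC))
E
```

```text
8.7 [ 0.3762 -0.0782  0.1858] [ 179.68    2.25 -174.06] F [ 0.94 -0.25 -0.28] M [ 0.009 -0.005  0.036] 0.0001
```

View pics/scene4z.png

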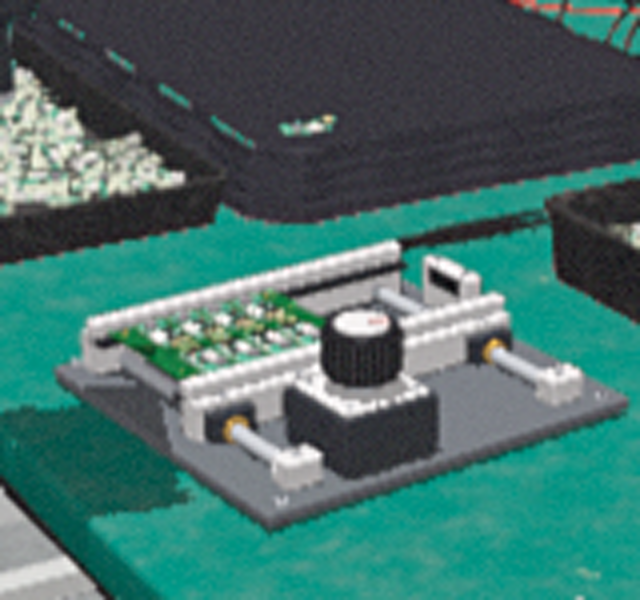

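View pics/top4z.png

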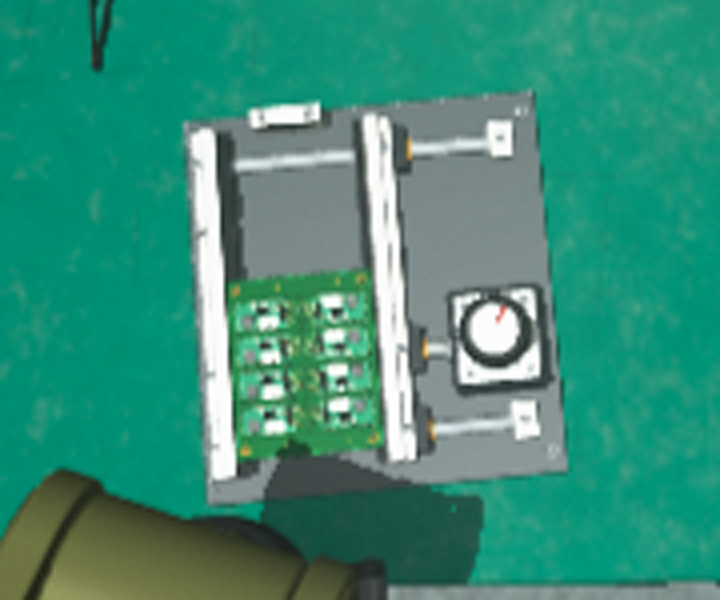

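The red line in the top picture has turned counter-clockwise, from tip (508,308) to about (503,307) on the zoom. I'll measure the knob turn and the rail shift.

```bash
python3 - <<'E'
from h import *
A=cv2.imread("pics/top0.png").astype(float)
B=manip.grab_frame("top").astype(float)
def red(im,c):
    x0,y0=int(c[0])-7,int(c[1])-7; s=im[y0:y0+15,x0:x0+15]; w=np.clip(s[:,:,2]-np.maximum(s[:,:,0],s[:,:,1])-25,0,None)
    yy,xx=np.mgrid[y0:y0+15,x0:x0+15]; ctr=np.array([(w*xx).sum(),(w*yy).sum()])/w.sum()
    return ctr,w.sum()
c=proj("top",[[.5155,-.1778,.076]])[0];print(c)
for im in (A,B):
    r,w=red(im,c); 
    p=ray("top",r,.076)-np.array([.5155,-.1778,.076]); print(r,w,p.round(4),np.degrees(np.arctan2(p[1],p[0])))
a=A[:,:,:].mean(2);b=B.mean(2)
# rail shift: subpixel correlation along x on upper rail part
for (y0,y1) in ((210,245),):
    sa=a[y0:y1,244:268].astype(np.float32); sb=b[y0:y1,244:268].astype(np.float32)
    print("rail shift px",cv2.phaseCorrelate(sa,sb,cv2.createHanningWindow(sa.shape[::-1],cv2.CV_32F)))
    sa=a[y0:y1,206:222].astype(np.float32); sb=b[y0:y1,206:222].astype(np.float32)
    print("fixed",cv2.phaseCorrelate(sa,sb))
print(proj("top",[[.6,-.1,.038],[.6,-.101,.038]]))
# panel corners green in B zoom: BL (240,458), BR (384,447), TL(232,285),TR(368,270)
g=[.5388,-.0675,.0925]
for uv in ((240,458),(312,453),(384,449),(232,284),(368,271)):
    w=ray("top",np.array(uv)/4+[160,180],.0324)[:2]-g[:2]; ct,s=np.cos(g[2]),np.sin(g[2]); print(uv,(ct*w[0]+s*w[1]).round(4),(-s*w[0]+ct*w[1]).round(4))
E
```

```text
[283.91516345 261.47196976]
[285.82072829 258.53221289] 357.0 [ 0.0063 -0.004   0.    ] -32.5197618714098
[284.83802817 257.87323944] 284.0 [ 0.0077 -0.0019  0.    ] -13.935990622222688
rail shift px ((-0.04078374678280028, 0.18461132664931768), 0.938241659767098)
fixed ((0.02325741208214538, -0.03941218293268989), 0.9969720316455803)
[[250.04362813 226.11070054]
 [250.49249679 226.11023845]]
(240, 458) -0.087 0.0393
(312, 453) -0.088 -0.0001
(384, 449) -0.0896 -0.0394
(232, 284) 0.0095 0.0375
(368, 271) 0.0097 -0.0381
```

```bash
python3 - <<'E'
from h import *
from scipy.optimize import minimize_scalar
A=cv2.imread("pics/top0.png").astype(float).mean(2)
B=manip.grab_frame("top").astype(float).mean(2)
cv2.imwrite("pics/top5.png",manip.grab_frame("top"))
for name,x0,x1,y0,y1 in (("railU",246,264,212,245),("railAll",246,264,212,290),("fixed",206,220,215,290),("gear",270,300,250,280)):
    X=np.arange(x0,x1)
    f=lambda d:sum(((np.interp(X-d,np.arange(640),A[y])-B[y,X])**2).sum() for y in range(y0,y1))
    g=np.arange(-2,2.01,.1); v=[f(d) for d in g]; print(name,g[np.argmin(v)].round(2),min(v).round(),f(0).round())
E
```

```text
railU 0.5 295708.0 706325.0
railAll 0.5 754956.0 1555407.0
fixed 0.0 19588.0 19588.0
gear 0.0 153727.0 153727.0
```

play_rows --pt "0.8 0 -4 0 -1" --pt "0.5 0 -4 0 -1" --pt "0 0 -3 0 -1" --pt "0 0 -1.5 0 -1" --pt "0 0 -0.5 0 -1" --pt "0 0 0 0 -1"

```text
t: 9.55
tool_pos: [0.3914, -0.0798, 0.0507]
ee_rot: [3.136, 0.039, -3.04]
contact_force: [-0.2, 1.0, -0.3]
width: 0.0001
```

```bash
python3 st.py
```

```text
9.55 [ 0.3914 -0.0798  0.0507] [ 179.7     2.26 -174.19] F [-0.16  0.96 -0.27] M [-0.035  0.014  0.019] 0.0001
```

play_rows --pt "0 0 -1 0 -1" --pt "0 0 -0.5 0 -1" --pt "1 0 0 0 -1" --pt "1 0 0 0 -1" --pt "0 0 0 0 -1"

```text
t: 10.05
tool_pos: [0.4152, -0.0805, 0.0369]
ee_rot: [3.138, 0.044, -3.041]
contact_force: [-0.5, 1.2, 0.0]
width: -0.0001
```

```bash
python3 st.py; python3 - <<'E'
from h import *
a=manip.grab_frame("scene"); cv2.imwrite("pics/scene6z.png",cv2.resize(a[180:290,200:340],(764,600),interpolation=cv2.INTER_CUBIC))
E
```

```text
10.05 [ 0.4152 -0.0805  0.0369] [ 179.81    2.53 -174.22] F [-0.52  1.22  0.04] M [0.012 0.083 0.013] -0.0001
```

View pics/scene6z.png

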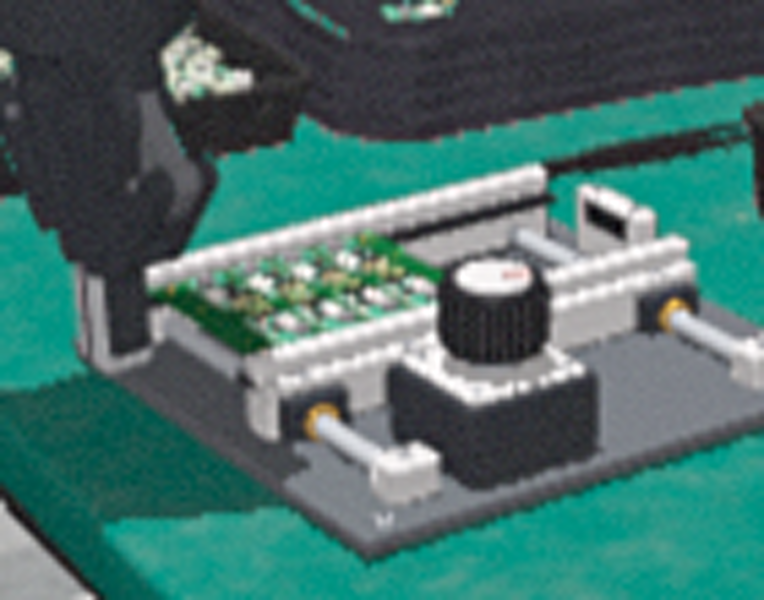

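play_rows --pt "0 0 -0.3 0 -1" --pt "0.5 0 -0.1 0 -1" --pt "0 0 0 0 -1"

```text
t: 10.4
tool_pos: [0.42, -0.0804, 0.0328]
ee_rot: [3.138, 0.044, -3.04]
contact_force: [-0.4, 0.5, -0.6]
width: -0.0003
```

```bash
python3 st.py
```

```text
10.4 [ 0.42   -0.0804  0.0328] [ 179.8     2.52 -174.2 ] F [-0.4   0.47 -0.58] M [ 0.028  0.02  -0.036] -0.0003
```

play_rows --pt "0.5 0.05 0.05 0 -1" --pt "0.5 0.05 0 0 -1" --pt "0.3 0.03 0 0 -1" --pt "0.3 0.03 0 0 -1" --pt "0.3 0.03 0 0 -1" --pt "0.3 0.03 0 0 -1" --pt "0.3 0.03 0 0 -1" --pt "0.3 0.03 0 0 -1"

```text
t: 11.2
tool_pos: [0.4498, -0.0773, 0.0333]
ee_rot: [3.138, 0.043, -3.04]
contact_force: [-2.3, -0.5, 1.1]
width: 0.0004
```

```bash
python3 st.py; python3 - <<'E'
from h import *
a=manip.grab_frame("scene"); cv2.imwrite("pics/scene7z.png",cv2.resize(a[180:290,200:340],(764,600),interpolation=cv2.INTER_CUBIC))
E
```

```text
11.2 [ 0.4498 -0.0773  0.0333] [ 179.79    2.46 -174.21] F [-2.33 -0.47  1.06] M [-0.108  0.311 -0.019] 0.0004
```

View pics/scene7z.png

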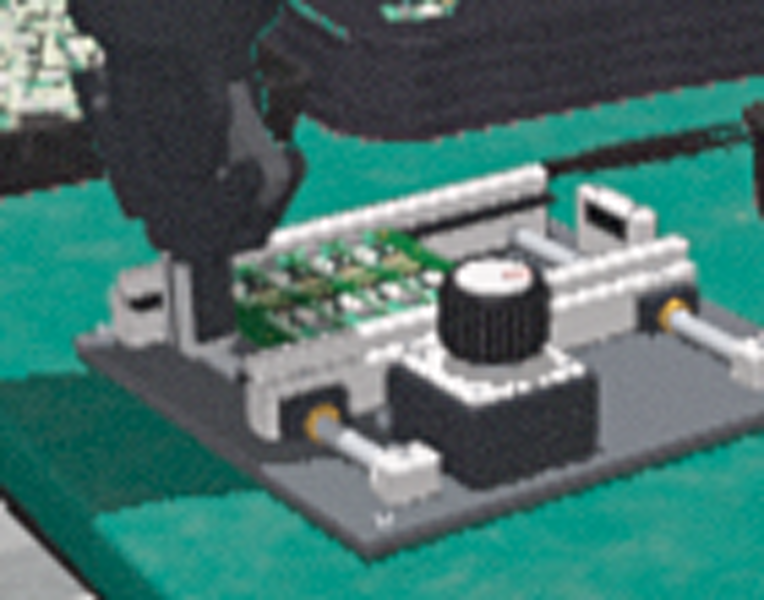

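play_rows --pt "0.4 0.04 0 0 -1" --pt "0.4 0.04 0 0 -1" --pt "0.4 0.04 0 0 -1" --pt "0.4 0.04 0 0 -1" --pt "0.4 0.04 0 0 -1" --pt "0.4 0.04 0 0 -1"

```text
t: 11.85
tool_pos: [0.4759, -0.0748, 0.0332]
ee_rot: [3.138, 0.043, -3.04]
contact_force: [-1.5, -0.4, 2.1]
width: -0.0002
```

```bash
python3 st.py; python3 - <<'E'
from h import *
a=manip.grab_frame("scene"); cv2.imwrite("pics/scene8z.png",cv2.resize(a[180:290,200:340],(764,600),interpolation=cv2.INTER_CUBIC))
E
```

```text
11.85 [ 0.4759 -0.0748  0.0332] [ 179.79    2.45 -174.21] F [-1.48 -0.36  2.06] M [-0.208  0.263 -0.056] -0.0002
```

View pics/scene8z.png

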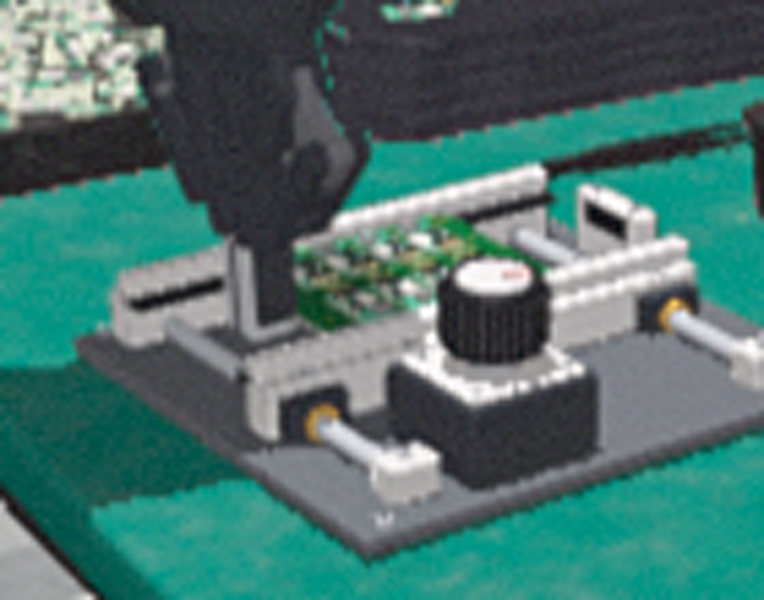

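The panel is riding flat between the rails ahead of the fingers, with its near edge at about (300,310) on the zoom. I'll keep pushing.

play_rows --pt "0.4 0.04 0 0 -1" --pt "0.4 0.04 0 0 -1" --pt "0.4 0.04 0 0 -1" --pt "0.4 0.04 0 0 -1" --pt "0.4 0.04 0 0 -1" --pt "0.4 0.04 0 0 -1" --pt "0.4 0.04 0 0 -1" --pt "0.4 0.04 0 0 -1"

```text
t: 12.7
tool_pos: [0.511, -0.0714, 0.0332]
ee_rot: [3.138, 0.043, -3.041]
contact_force: [-1.8, -1.3, 0.5]
width: -0.0005
```

```bash
python3 st.py
```

```text
12.7 [ 0.511  -0.0714  0.0332] [ 179.8     2.46 -174.21] F [-1.78 -1.29  0.51] M [-0.223  0.235 -0.054] -0.0005
```

play_rows --pt "0.3 0.03 0 0 -1" --pt "0.2 0.02 0 0 -1"

```text
t: 12.9
tool_pos: [0.5167, -0.0708, 0.0332]
ee_rot: [3.138, 0.043, -3.041]
contact_force: [-1.5, -0.5, 0.4]
width: -0.0002
```

```bash
python3 st.py
```

```text
12.9 [ 0.5167 -0.0708  0.0332] [ 179.8     2.46 -174.21] F [-1.49 -0.53  0.37] M [-0.173  0.301 -0.004] -0.0002
```

play_rows --pt "0.15 0.015 0 0 -1" --pt "0.15 0.015 0 0 -1"

```text
t: 13.1
tool_pos: [0.5199, -0.0705, 0.0331]
ee_rot: [3.138, 0.043, -3.04]
contact_force: [-2.0, -1.6, 0.6]
width: -0.0
```

play_rows --pt "0.15 0.015 0 0 -1"

```text
t: 13.2
tool_pos: [0.5215, -0.0703, 0.0332]
ee_rot: [3.138, 0.043, -3.041]
contact_force: [-2.0, -0.6, 0.8]
width: 0.0002
```

play_rows --pt "0.12 0.01 0 0 -1"

```text
t: 13.3
tool_pos: [0.5228, -0.0702, 0.0331]
ee_rot: [3.138, 0.043, -3.041]
contact_force: [-1.5, -1.3, 1.5]
width: -0.0002
```

```bash
python3 st.py; python3 - <<'E'
from h import *
a=manip.grab_frame("scene"); cv2.imwrite("pics/scene9z.png",cv2.resize(a[180:290,200:340],(764,600),interpolation=cv2.INTER_CUBIC))
E
```

```text
13.3 [ 0.5228 -0.0702  0.0331] [ 179.8     2.45 -174.21] F [-1.48 -1.34  1.5 ] M [-0.204  0.289 -0.006] -0.0002
```

View pics/scene9z.png

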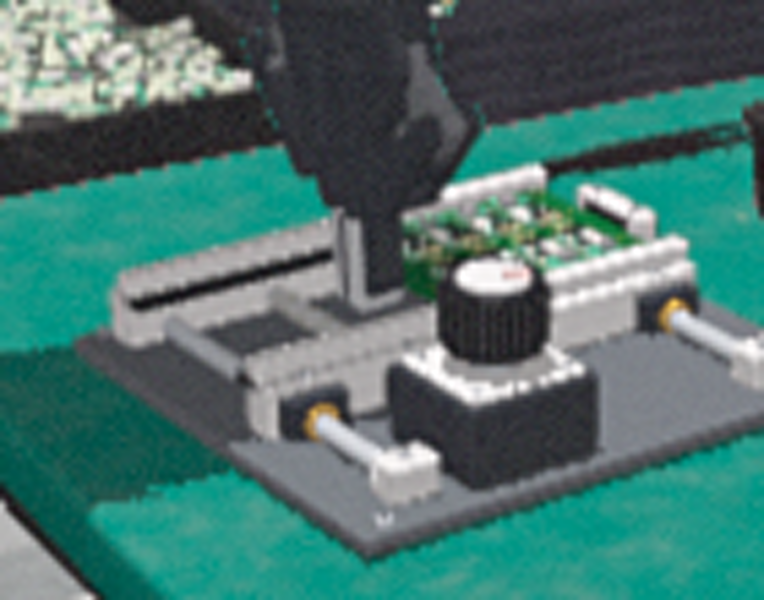

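Almost home: the panel's far edge is near the stop at about (600,215) on the zoom. Small steps now until the force rises.

play_rows --pt "0.12 0.01 0 0 -1"

```text
t: 13.45
tool_pos: [0.5241, -0.0701, 0.0332]
ee_rot: [3.138, 0.043, -3.041]
contact_force: [-1.4, 0.6, 0.6]
width: 0.0
```

play_rows --pt "0.12 0.01 0 0 -1"

```text
t: 13.55
tool_pos: [0.5254, -0.0699, 0.0331]
ee_rot: [3.138, 0.043, -3.041]
contact_force: [-1.4, -0.8, 0.3]
width: 0.0002
```

play_rows --pt "0.1 0.01 0 0 -1"

```text
t: 13.65
tool_pos: [0.5265, -0.0698, 0.0332]
ee_rot: [3.138, 0.043, -3.041]
contact_force: [-3.3, -1.6, 0.6]
width: 0.0001
```

play_rows --pt "0.1 0.01 0 0 -1"

```text
t: 13.75
tool_pos: [0.5267, -0.0698, 0.0329]
ee_rot: [3.138, 0.04, -3.04]
contact_force: [-12.5, -2.9, 8.1]
width: 0.0001
```

The force jumped to 12.5 N with no further travel, so the panel is home. Backing off.

play_rows --pt "-0.2 -0.02 0 0 -1" --pt "-0.5 -0.05 0 0 -1" --pt "-1 -0.1 0 0 -1" --pt "-1 -0.1 0 0 -1" --pt "0 0 2 0 -1" --pt "0 0 4 0 -1" --pt "-2 0 5 0 -1" --pt "-4 0 2 0 -1" --pt "-4 0 0 0 -1" --pt "-4 0 0 0 -1" --pt "0 0 0 0 -1" --pt "0 0 0 0 -1"

```text
t: 14.95
tool_pos: [0.3484, -0.0719, 0.1627]
ee_rot: [3.139, 0.044, -3.041]
contact_force: [0.0, 0.2, 0.0]
width: -0.0002
```

```bash
python3 st.py; python3 - <<'E'
from h import *
a=manip.grab_frame("scene"); cv2.imwrite("pics/scene10z.png",cv2.resize(a[180:290,220:360],(764,600),interpolation=cv2.INTER_CUBIC))
a=manip.grab_frame("top"); cv2.imwrite("pics/top10.png",a); cv2.imwrite("pics/top10z.png",cv2.resize(a[180:330,160:340],(720,600),interpolation=cv2.INTER_CUBIC))
E
```

```text
14.95 [ 0.3484 -0.0719  0.1627] [ 179.85    2.51 -174.23] F [0.01 0.23 0.04] M [ 0.015 -0.006 -0.019] -0.0002
```

View pics/scene10z.png

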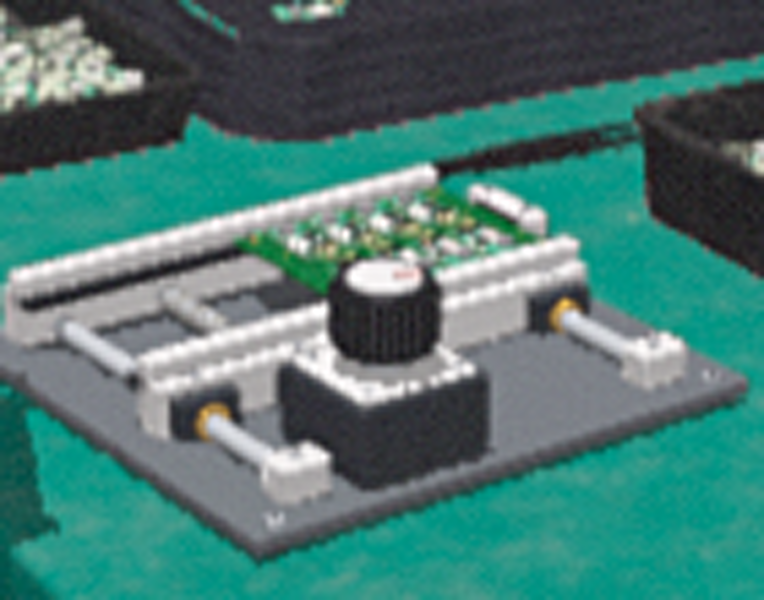

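View pics/top10z.png

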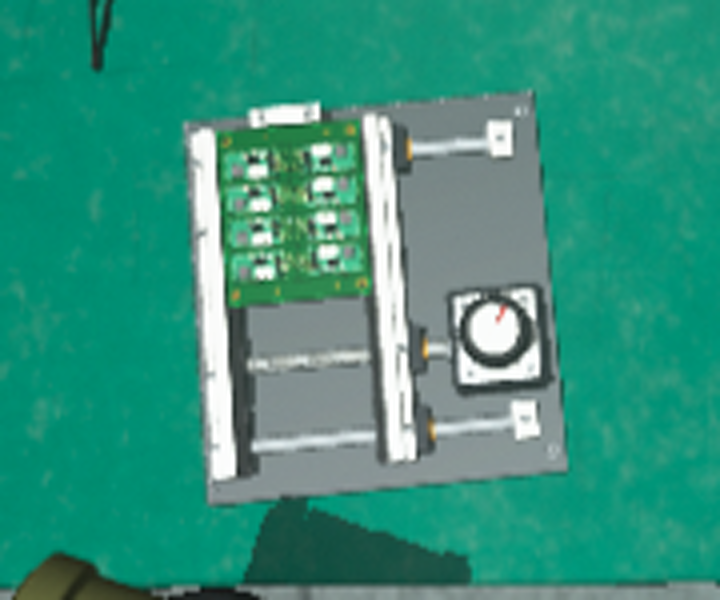

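```bash
python3 - <<'E'
from h import *
B=cv2.imread("pics/top10.png").astype(float)
g=[.5388,-.0675,.0925];ct,s=np.cos(g[2]),np.sin(g[2])
m=manip.masks_of("top","panel")
print(m[0]["confidence"],m[0]["at"])
M=m[0]["region"].astype(np.uint8); print(cv2.minAreaRect(cv2.findNonZero(M)))
w=ray("top",m[0]["at"],.032)[:2]-g[:2];print("guide xy",ct*w[0]+s*w[1],-s*w[0]+ct*w[1])
for uv in ((228,306),(370,293)):
    w=ray("top",np.array(uv)/4+[160,180],.0324)[:2]-g[:2]; print((ct*w[0]+s*w[1]).round(4),(-s*w[0]+ct*w[1]).round(4))
P=cv2.imread("pics/top5.png").astype(float).mean(2);b=B.mean(2);X=np.arange(246,264)
gr=np.arange(-1,1.01,.1)
print("rail change",gr[np.argmin([sum(((np.interp(X-d,np.arange(640),P[y])-b[y,X])**2).sum() for y in range(255,290)) for d in gr])])
print("knob diff",np.abs(P-b)[250:275,272:298].mean())
E
```

```text
0.56 [232.6, 233.3]
((232.9665985107422, 233.08267211914062), (44.0991096496582, 36.363826751708984), 85.42607879638672)
guide xy 0.04648090576646657 0.002572562790622135
-0.0026 0.0405
-0.0027 -0.0383
rail change -0.1000000000000002
knob diff 1.036410256410257
```

The panel's centre is at guide x = +46.5 mm (home is +47), its near edge is square at −2.6 mm, and neither the knob nor the rail has moved. Handing in.

```bash
python3 -c "
from station import manip
print(manip.job_done())"
```

```text
the job is handed in; nothing more can be done
None
```

The guide is set to the panel, the panel is home against the end stop, and I handed the job in at about 15 s of the 70 s allowed.

**Knob:**
- I turned it clockwise about 36°. The torque rose steadily to about 0.165 N·m, well past the click spring's 0.06 N·m. That is some 30 N on the panel, a little firmer than the 0.1 N·m / 20 N in your notes.
- The rail met the panel at the second notch from the start. From there I turned back three clicks, to one notch on the open side of the start, and released the knob.
- **Check:** the camera put the rail about 1.1 mm further open than at the start, where one notch is 1.0 mm. The red line read +18.6° against the expected +15°. It is only a few pixels long, so I take that as agreeing.

**Panel:**
- I pushed it along the ledges by its near edge with the closed fingertips, using about 2 N, until the force jumped to 12.5 N at the stop. Then I backed off.
- **Check:** its centre is at guide x of about 46.5 mm (home is 47 mm), with the near edge square. The panel network's confidence was only 0.56, but the edges I measured in the picture agree.

The knob and rail were unchanged afterwards. The arm stayed clear of the loose tools throughout, though I did not re-measure where they lie. The robot was touching nothing when I handed in.

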